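Set the square on the bearing plate and ready the scriber

ROBOT

A 7-joint arm with a two-finger parallel gripper is mounted at the origin on a cart in front of the work surface, level with it; the furniture and walls round the work are solid. World frame = base frame: x ahead of the robot, y to its left, z up, the work surface at z = 0. Lengths are in m, angles in degrees, forces in N, time in s.
With the tool pointing down it reaches from about 0.425 to 0.825 m from the base axis. Payload 3.6 kg.
Tool frame: the origin (TCP) lies at the very end of the fingers, on their centre line; the grasp point (between the pads) lies 19 mm behind it; z points along the fingers, y is the line along which they close (so a half turn about z gives the same grasp; the last joint's range is limited). The gripper opens to 93 mm and grips with 3 to 60 N. Pads are 15 mm wide; open, the fingers measure 128 mm over their backs; the gripper's body (75 mm by 188 mm) begins 65 mm behind the grasp point.
Start: joints at [63.971, 35.231, -0.722, 81.555, 0.464, 63.22, -2.315], TCP at [0.27, -0.591, 0.219] pointing down, gripper open.
Joint ranges: [-178.69, 178.69], [-17.37, 117.87], [-77.05, 75.6], [15.02, 138.74], [-78.02, 258.01], [0.78, 113.62], [-162.83, 162.83]. Speed limits (degrees/s): [159.86, 159.86, 180, 180, 180, 180, 180].

INTERFACE

Orientations are given as [roll, pitch, yaw] about the fixed x, y, z axes, in that order (R = Rz(yaw) Ry(pitch) Rx(roll)).
In Python, from workcell import sense, camera, camera_model, sign_off gives the robot as it stands. The module is installed in compiled form; this text tells all that it offers.
- The arm moves only by the tool apply_moves, never from a script. Its argument "deltas" is text: rows parted by semicolons, each of 7 numbers parted by spaces: the turn, a rotation vector about the tool's x, y, z in degrees, then the shift along the tool's x, y, z in cm, then the opening in per cent of the stroke, from 0 (shut) to 100 (fully open). A call has 1 to 20 rows; each row shifts and turns the commanded pose from where the row before left it, along the tool's axes as they then stand; what a row does not reach is not made up. A row lasts 1/12 s, in which the tool goes at most 41.7 mm and 7.16 degrees, less where a joint would pass 70% of its speed; a pose out of reach is approached as far as the arm can. A call with a gripper value outside its range is refused whole. The fingers move at their own pace and stop on an object; "force" is the grip in N (left out, the last holds). Time passes only in rows, so rows that do not move let the fingers close. It gives the time, the measured TCP pose, the force, the opening and the grip force at its end, in the units of the state.
- sense(): the state, without advancing time (a new reading comes with each control period).
- camera(name): name is "scene" or "side" or "wrist"; returns (picture, depth): 384x512x3 uint8, red, green, blue; 384x512 float32, m along the optical axis (not along the pixel's ray), 0 where there is no reading.
- camera_model(name): a dict with "K" (3x3 intrinsics, pixels), "R" (3x3) and "t" (3): a world point X has camera coordinates R X + t. Camera axes: x right, y down, z forward; pixel columns grow to the right and rows downward; lengths in m; the calibration is good to about 2 mm. A picture is of the moment at which its call begins: read the wrist's pose just before it. camera_model takes no time and is no camera call; for the wrist camera it gives the pose at the moment of the call.
- sign_off(): hands the job in; it is judged then, once.
The state is a dict: "t": time; "joint_pos": joint angles; "joint_velocities": joint speeds; "joint_efforts": joint torques, N m; "eef_pos": TCP position; "eef_rot": TCP orientation; "force": force on the tool from outside, world axes, zero at the start; "wrist_torque": the same for the moment, N m; "gripper_width": opening from 0.0 (shut) to 1.0 (fully open); "grip_force": force on a finger pad.
Only numpy, scipy, OpenCV 4.12 (cv2) and the standard library are available. Lean on these libraries where they do the work, as an engineer would, in place of code of your own. Each camera call takes 0.05 s, during which the arm holds its last target. There are 200 camera calls.

TASK

Get ready to scribe a line on the bolted-down bearing plate. First slide the try square up so that its thick stock sits flush along the plate's nearby straight edge, with the whole stock along that edge, the blade still lying across the plate, and let go of it; then draw the scriber (the tallest tool, with the slender point) straight up out of the tool stand, lean it over to about 45 degrees point down, and finish while still holding it still in the gripper with its point about 5 cm straight above the free end of the blade. Leave the other tools, the bearings and the micrometer where they are.

Things in the scene. Friction and masses are not known exactly. Their poses are not given: they have to be found in the camera images.
- plate: Flat dark steel bearing plate fixed to the table, 160 (x) x 200 (y) x 16 mm (z), two 31 mm bores and two bolt heads (8 mm high) in its +y half. Origin: centre of its underside. Its reference edge is the straight side face at its own y = -100 mm, which runs along its x axis; the square stands outside it, on the -y side.
- square_center (a point): Centre (half-way up) of the stock of the loose steel try square, L-shaped from above, 0.55 kg. Stock: 90 (its x) x 24 (y) x 40 mm (z), standing flat on the table, at the start 15 to 60 mm off the plate's reference edge and up to 0.2 rad askew. Its +y face goes against that edge; push the middle of its -y face, or grip its top 20 mm (the plate is only 16 mm high).
- square_face_near (a point): Lower point of the stock's +y (bearing) face at its -x end, 10 mm above the table; axes as the square's.
- square_face_far (a point): The same at the stock's +x end.
- blade_end (a point): Middle of the free end of the square's blade, on the blade's top face (20.5 mm above the table).
- stand: Wooden tool stand fixed to the table, 150 (x) x 50 (y) x 65 mm (z), on a 166 x 66 mm foot. Origin: centre of its underside. Three upright holes in a row along its x axis, 45 mm apart, 12.5 mm wide and 60 mm deep. One tool stands in each; which one is where varies.
- scriber_center (a point): Grip point of the scriber, on its axis 100 mm above its point. Round steel rod 11 mm in diameter, 105 mm long, with a slender 4 mm point 35 mm long below; 140 mm overall, 0.08 kg; z axis from point to top. It stands loosely upright, point on the hole's floor, 80 mm of it above the stand (top 145 mm, this point 105 mm above the table). Raise it 65 mm to clear the stand.
- scriber_tip (a point): The scriber's point.
- punch_center (a point): Centre of the punch that also stands in the stand: 11 mm rod with an 18 mm wide round head, 105 mm overall, its top 110 mm above the table. To be left alone.
- pin_center (a point): Centre of the plain short drift pin in the stand: 11 mm rod 78 mm long, its top 83 mm above the table. To be left alone.
- race_a_center (a point): Centre of a bearing, 29 mm across, 10 mm high, on the table. To be left alone.
- race_c_center (a point): Centre of another such bearing. To be left alone.
- mic_center (a point): Middle of the micrometer lying on the table, 61 x 130 x 16 mm. To be left alone.
- scriber: The scriber itself; origin at its point, z axis from point to top.
- square: The try square; origin under the middle of its stock. Blade: 22 mm wide, 3 mm thick, underside 17.5 mm above the table (1.5 mm above the plate), reaching 110 mm out from the stock's face in +y, centre line at x = +34 mm; it lies over the plate from the start.
There are look-alikes about, which are no part of the job. Several things have the shape of the stand; the one meant has the colours described above. Of the things shaped like the square, the bare steel one is meant.

How it is judged:
By the outcome, as a careful person would: the job done as asked, in the order asked, and still so for the second after the job is handed in, while the arm keeps its last pose, push and grip.
It also fails if it takes over 48 s, if anything falls off the work surface, if the arm or the gripper's body presses on something with over 40 N, if the wrist force passes 120 N, or if a joint passes its speed limit or range.

## Working session

There is one attempt and no reset: what is moved stays moved. The work goes in short steps, Python scripts to look and compute and a tool call to move; the robot and the scene stay as the last step left them, time stands still between calls to the robot, and variables do not carry over. Pictures are saved under pics/ and viewed, at most 10 in all, crops included, and the job is handed in when it is done.

Besides the shell and the picture viewer there is one more tool, called after "Emit:" as a command line: name --argument value ..., lists and objects as JSON in quotes. apply_moves: Moves the arm, as the interface text tells. Its arguments: {"type":"object","properties":{"deltas":{"type":"string"},"force":{"type":"number"}},"required":["deltas"]}

```bash
mkdir -p pics
cat > h.py <<'E'
import numpy as np, cv2
from scipy.spatial.transform import Rotation as Ro
from workcell import sense, camera, camera_model, sign_off
def cap(n):
    m=camera_model(n); p,d=camera(n)
    np.savez(f'{n}.npz',p=p,d=d,**m); return p,d,m
def load(n): 
    z=np.load(f'{n}.npz'); return z['p'],z['d'],z
def ray(m,u,v,z):
    r=m['R'].T@np.linalg.inv(m['K'])@np.array([u,v,1.]); c=-m['R'].T@m['t']
    return c+r*(z-c[2])/r[2]
def dep(m,d,u,v):
    return m['R'].T@(np.linalg.inv(m['K'])@np.array([u,v,1.])*d[int(v),int(u)]-m['t'])
def pix(m,X):
    q=m['K']@(m['R']@np.array(X)+m['t']); return q[:2]/q[2]
def save(n,p): cv2.imwrite(f'pics/{n}.png',p[...,::-1])
E
python3 - <<'E'
from h import *
s=sense();print(s)
ims=[]
for n in ['scene','side']:
    p,d,m=cap(n); ims.append(p); print(n,(-m['R'].T@m['t']).round(3),m['R'][2].round(2))
save('scene0',cv2.resize(ims[0],(800,600),interpolation=cv2.INTER_CUBIC))
save('side0',cv2.resize(ims[1],(800,600),interpolation=cv2.INTER_CUBIC))
E
```

```text
{'t': 0.0, 'joint_pos': array([63.96993674, 35.28608549, -0.72305894, 81.63975779,  0.46555056,
       63.22083084, -2.31469541]), 'joint_velocities': array([-0.08265129,  0.01076231,  0.08841374, -0.02867443, -0.04731678,
        0.05222875, -0.05338484]), 'joint_efforts': array([ 9.29631165e-05, -4.58929610e+01,  2.08845316e-01, -1.65742117e+01,
       -6.11174852e-02,  2.05051736e-02,  2.28090453e-04]), 'eef_pos': array([ 0.26934705, -0.59069923,  0.21752609]), 'eef_rot': array([-1.79856263e+02,  3.22506170e-03,  2.45164037e+01]), 'force': array([-0.3313964 ,  0.46086976, -0.30035898]), 'wrist_torque': array([0.0065605 , 0.00248356, 0.02750183]), 'grip_force': 0.0, 'gripper_width': 0.9981773187359677}
scene [ 0.193 -0.738  1.014] [ 0.32  0.59 -0.74]
side [ 0.459 -1.231  0.943] [ 0.1   0.81 -0.57]
```

View pics/scene0.png

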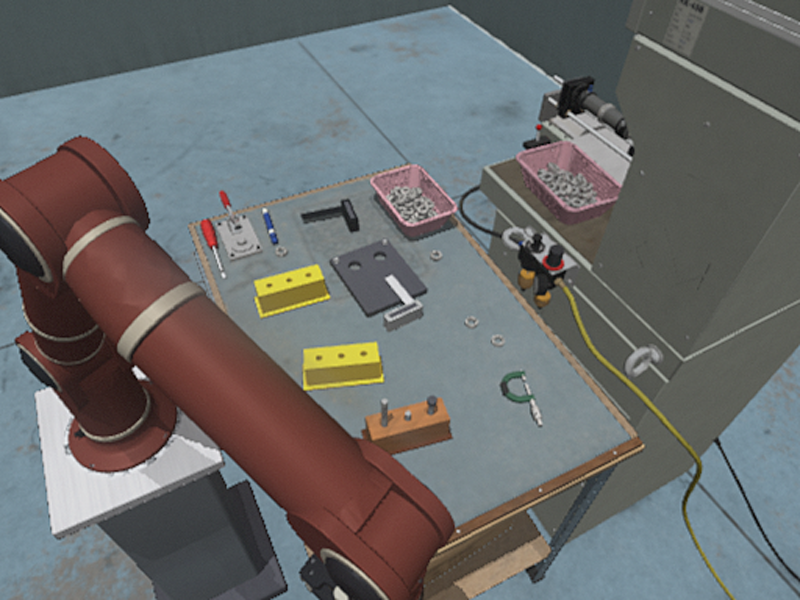

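View pics/side0.png

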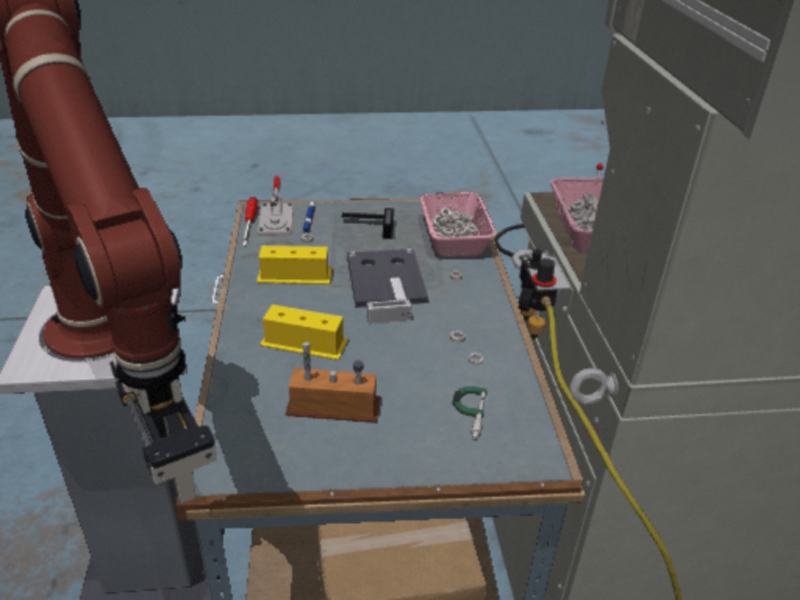

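The scene picture shows a wooden stand at (408,425), with yellow look-alike stands at (292,290) and (343,365). The bare steel square is at (403,305), with a black look-alike at (335,215). The plate is at (378,275). The tallest slender rod is in the stand's left hole at (384,410), the headed punch is at (432,405) and the pin at (407,413). The wooden stand, the steel square and the left rod match the description, so I'll check them in one close crop.

Run:
```python
from h import *
p,d,m=load('scene'); q,e,k=load('side')
a=cv2.resize(p[145:295,200:300],None,fx=4,fy=4,interpolation=cv2.INTER_CUBIC)
b=cv2.resize(q[150:300,165:265+0],None,fx=4,fy=4,interpolation=cv2.INTER_CUBIC)
save('crop',np.hstack([a,b]))
```

```text
(no output)
```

View pics/crop.png

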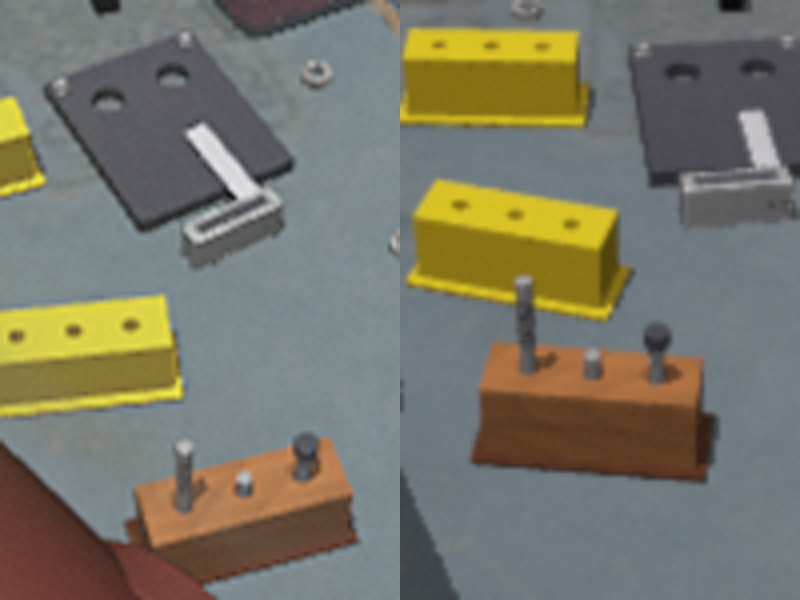

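The crop shows the scriber, the tall slender rod, in the left hole: top at (184,447) in the scene crop and (523,282) in the side crop. The pin is in the middle and the headed punch on the right. The bare steel square has its blade over the plate.

Run:
```python
from h import *
for n,o,pts in [('scene',(200,145,0),dict(scr_top=(184,447,.145),scr_base=(184,510,.065),st1=(137,490,.065),st2=(330,440,.065),st3=(353,490,.065),st4=(155,547,.065),punch=(306,440,.11),
 pl_nl=(141,220,.016),pl_nr=(293,160,.016),pl_fl=(45,93,.016),pl_fr=(188,35,.016),sq_fl=(184,241,.04),sq_fr=(283,204,.04),sq_br=(270,188,.04),blade_l=(187,133,.0205),blade_r=(209,123,.0205))),
 ('side',(165,150,400),dict(scr_top=(523,282,.145),scr_base=(527,373,.065),st1=(492,345,.065),st2=(704,358,.065),st3=(697,402,.065),st4=(482,390,.065),punch=(657,326,.11),pl_nl=(651,176,.016),pl_fl=(630,45,.016),sq_fl=(683,190,.04),sq_fr=(792,182,.04),sq_bl=(683,178,.04),blade_l=(741,116,.0205),blade_r=(760,112,.0205)))]:
    p,d,m=load(n)
    for k,(u,v,z) in pts.items():
        u=(u-o[2])/4+o[0]-.4; v=v/4+o[1]-.4
        print(n,k,ray(m,u,v,z).round(3), dep(m,d,u,v).round(3))
```

```text
scene scr_top [ 0.435 -0.262  0.145] [ 0.434 -0.263  0.147]
scene scr_base [ 0.433 -0.264  0.065] [ 0.432 -0.266  0.068]
scene st1 [ 0.41  -0.234  0.065] [ 0.426 -0.199 -0.002]
scene st2 [ 0.556 -0.262  0.065] [ 0.581 -0.229  0.   ]
scene st3 [ 0.55  -0.306  0.065] [ 0.55  -0.306  0.065]
scene st4 [ 0.402 -0.281  0.065] [ 0.402 -0.28   0.063]
scene punch [ 0.524 -0.277  0.11 ] [ 0.524 -0.276  0.109]
scene pl_nl [0.541 0.033 0.016] [0.54  0.031 0.019]
scene pl_nr [0.697 0.035 0.016] [0.697 0.034 0.017]
scene pl_fl [0.529 0.218 0.016] [ 0.535  0.234 -0.002]
scene pl_fr [0.688 0.229 0.016] [0.683 0.22  0.025]
scene sq_fl [ 0.556 -0.023  0.04 ] [ 0.563 -0.009  0.021]
scene sq_fr [ 0.651 -0.025  0.04 ] [ 0.651 -0.026  0.04 ]
scene sq_br [ 0.65  -0.004  0.04 ] [ 0.67   0.027 -0.001]
scene blade_l [0.624 0.105 0.021] [0.623 0.104 0.022]
scene blade_r [0.648 0.108 0.02 ] [0.65  0.111 0.016]
side scr_top [ 0.437 -0.267  0.145] [ 0.437 -0.265  0.143]
side scr_base [ 0.437 -0.269  0.065] [ 0.437 -0.268  0.064]
side st1 [ 0.413 -0.238  0.065] [ 0.409 -0.163 -0.002]
side st2 [ 0.561 -0.263  0.065] [ 0.561 -0.261  0.063]
side st3 [ 0.552 -0.307  0.065] [ 0.552 -0.308  0.066]
side st4 [ 0.406 -0.284  0.065] [ 0.406 -0.281  0.062]
side punch [ 0.527 -0.278  0.11 ] [ 0.526 -0.28   0.111]
side pl_nl [0.543 0.02  0.016] [0.543 0.032 0.007]
side pl_fl [0.537 0.226 0.016] [ 0.538  0.251 -0.   ]
side sq_fl [ 0.565 -0.033  0.04 ] [ 0.566 -0.023  0.032]
side sq_fr [ 0.655 -0.029  0.04 ] [ 0.655 -0.026  0.038]
side sq_bl [ 0.566 -0.017  0.04 ] [ 0.566 -0.017  0.04 ]
side blade_l [0.627 0.097 0.02 ] [0.629 0.109 0.012]
side blade_r [0.644 0.102 0.021] [0.646 0.11  0.015]
```

```bash
cat >> h.py <<'E'
def tool(target=None,dw=None,s=None):
    "world shift (cm) to tool-axis shift"
    s=s or sense(); R=Ro.from_euler('xyz',s['eef_rot'],degrees=True)
    dw=np.array(target)-s['eef_pos'] if dw is None else np.array(dw)
    return (R.inv().apply(dw)*100).round(2)
E
python3 - <<'E'
from h import *
s=sense();m=camera_model('wrist');R=Ro.from_euler('xyz',s['eef_rot'],degrees=True)
c=-m['R'].T@m['t'];print('cam in tool',R.inv().apply(c-s['eef_pos']),'axis in tool',R.inv().apply(m['R'][2]),m['K'])
print(tool([.6,-.09,.26]))
E
```

```text
cam in tool [ 0.0775039  -0.00058198 -0.16628718] axis in tool [-2.80880063e-01  7.43909384e-04  9.59742589e-01] [[327.95471281   0.         256.20543028]
 [  0.         327.95471281 187.81845842]
 [  0.           0.           1.        ]]
[ 50.86 -31.85  -4.17]
```

Emit:
apply_moves --deltas "0 0 0 2.7 -1.93 -.1 100;0 0 0 2.7 -1.93 -.1 100;0 0 0 2.7 -1.93 -.1 100;0 0 0 2.7 -1.93 -.1 100;0 0 0 2.7 -1.93 -.1 100;0 0 0 2.7 -1.93 -.1 100;0 0 0 2.7 -1.93 -.1 100;0 0 0 2.7 -1.93 -.1 100;0 0 0 2.7 -1.93 -.1 100;0 0 0 2.7 -1.93 -.1 100;0 0 0 2.7 -1.93 -.1 100;0 0 0 2.7 -1.93 -.1 100;0 0 0 2.7 -1.93 -.1 100;0 0 0 2.7 -1.93 -.1 100;0 0 0 2.7 -1.93 -.1 100;0 0 0 2.7 -1.93 -.1 100;0 0 0 2.7 -1.93 -.1 100;0 0 0 2.7 -1.93 -.1 100;0 0 0 2.7 -1.93 -.1 100;0 0 0 2.7 -1.93 -.1 100"

```text
t: 1.77
eef_pos: [0.6011, -0.0147, 0.2383]
eef_rot: [-180.0, 0.1, 24.5]
force: [-0.5, 0.0, -0.2]
gripper_width: 0.999
grip_force: 0.0
```

Emit:
apply_moves --deltas "0 0 6.1 0 0 0 100;0 0 6.1 0 0 0 100;0 0 6.1 0 0 0 100;0 0 6.2 0 0 0 100;0 0 0 0 0 0 100"

```text
t: 2.18
eef_pos: [0.6005, -0.016, 0.2381]
eef_rot: [180.0, 0.1, -0.1]
force: [0.2, 0.3, 0.9]
gripper_width: 1.001
grip_force: 0.0
```

Run:
```python
from h import *
p,d,m=cap('wrist');s=sense();print(s['eef_pos'],s['eef_rot'],s['t'])
save('w1',cv2.resize(p,(800,600),interpolation=cv2.INTER_CUBIC))
```

```text
[ 0.60048688 -0.01595267  0.23816635] [1.79984287e+02 6.95448179e-02 1.51835969e-01] 2.2333
```

View pics/w1.png

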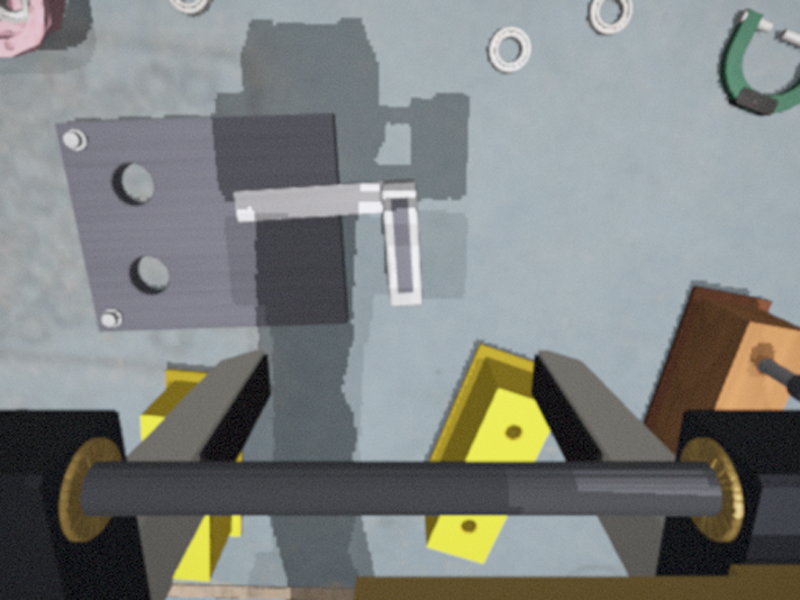

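The wrist view shows the square's stock with its top corners at (382,188), (415,182), (392,304) and (422,302). The blade's free end is at (236,195)-(240,220). The plate's reference edge runs from (334,116) to (348,322), with a gap between it and the stock.

Run:
```python
from h import *
p,d,m=load('wrist')
P={}
for k,(u,v,z) in dict(pr=(333,116,.016),pl=(348,322,.016),far1=(58,125,.016),far2=(99,330,.016),sbr=(382,188,.04),sbl=(392,305,.04),sfr=(415,182,.04),sfl=(422,302,.04),b1=(236,196,.0205),b2=(240,220,.0205)).items():
    P[k]=ray(m,u*.64-.2,v*.64-.2,z);print(k,P[k].round(4))
a=lambda x,y:np.degrees(np.arctan2(*(P[y]-P[x])[[1,0]]))
print('plate yaw',a('pl','pr'),'far',a('far2','far1'),'stock',a('sbl','sbr'),a('sfl','sfr'))
c=(P['sbl']+P['sbr']+P['sfl']+P['sfr'])/4;print(c,(P['b1']+P['b2'])/2, np.linalg.norm(P['sbl']-P['sbr']),np.linalg.norm(P['sbl']-P['sfl']))
print(d[int(245*.64),int(404*.64)])
# edge fit of plate: gradient along rows
g=cv2.cvtColor(p,cv2.COLOR_RGB2GRAY)
pts=[]
for v in list(range(150,202,2)):
    r=cv2.GaussianBlur(g,(3,3),0)[v,195:245].astype(int);dr=np.diff(r);u=np.argmax(dr);pts.append((195+u,v,dr[u]))
print(pts)
```

```text
pr [0.6968 0.0323 0.016 ]
pl [0.5404 0.0263 0.016 ]
far1 [0.691  0.2304 0.016 ]
far2 [0.5339 0.2272 0.016 ]
sbr [ 0.6481 -0.0031  0.04  ]
sbl [ 0.5623 -0.0095  0.04  ]
sfr [ 0.6521 -0.0261  0.04  ]
sfl [ 0.5646 -0.0319  0.04  ]
b1 [0.6408 0.1056 0.0205]
b2 [0.6231 0.1042 0.0205]
plate yaw 2.2010224879057314 far 1.1818596507896537 stock 4.310662216869561 3.7825109609928957
[ 0.60678942 -0.01763652  0.04      ] [0.63193677 0.10488324 0.0205    ] 0.08598611405165464 0.02246588379921496
0.36770433
[(np.int64(226), 150, np.int64(21)), (np.int64(226), 152, np.int64(21)), (np.int64(227), 154, np.int64(22)), (np.int64(227), 156, np.int64(21)), (np.int64(227), 158, np.int64(20)), (np.int64(227), 160, np.int64(20)), (np.int64(227), 162, np.int64(17)), (np.int64(225), 164, np.int64(20)), (np.int64(225), 166, np.int64(20)), (np.int64(226), 168, np.int64(21)), (np.int64(225), 170, np.int64(20)), (np.int64(226), 172, np.int64(21)), (np.int64(226), 174, np.int64(21)), (np.int64(226), 176, np.int64(22)), (np.int64(225), 178, np.int64(21)), (np.int64(226), 180, np.int64(21)), (np.int64(226), 182, np.int64(17)), (np.int64(225), 184, np.int64(19)), (np.int64(224), 186, np.int64(21)), (np.int64(225), 188, np.int64(21)), (np.int64(224), 190, np.int64(21)), (np.int64(224), 192, np.int64(21)), (np.int64(224), 194, np.int64(21)), (np.int64(224), 196, np.int64(21)), (np.int64(224), 198, np.int64(21)), (np.int64(225), 200, np.int64(20))]
```

Emit:
apply_moves --deltas "0 0 0 .63 .16 2 100;0 0 -4 0 0 3 100;0 0 0 0 0 3 100;0 0 0 0 0 3 100;0 0 0 0 0 3 100;0 0 0 0 0 3 100;0 0 0 0 0 2 100;0 0 0 0 0 1.5 70;0 0 0 0 0 .9 45;0 0 0 0 0 0 25;0 0 0 0 0 0 20;0 0 0 0 0 0 20;0 0 0 0 0 0 20;0 0 0 0 0 0 20" --force 15

```text
t: 3.4
eef_pos: [0.608, -0.0177, 0.0259]
eef_rot: [180.0, -0.1, 4.0]
force: [-0.9, 1.1, -0.1]
gripper_width: 0.547
grip_force: 0.0
```

Emit:
apply_moves --deltas "0 0 0 0 0 .2 20;0 0 0 0 0 0 20;0 0 0 0 0 0 20;0 0 0 0 0 0 20;0 0 0 0 0 0 20;0 0 0 0 0 0 20;0 0 0 0 0 0 20;0 0 0 0 0 0 20"

```text
t: 4.07
eef_pos: [0.6072, -0.0173, 0.0228]
eef_rot: [-180.0, -0.0, 4.0]
force: [-0.4, 0.8, 1.6]
gripper_width: 0.259
grip_force: 15.0
```

Emit:
apply_moves --deltas "0 0 1 0 -.5 0 20;0 0 1 0 -.7 0 20;0 0 0 0 -.7 0 20;0 0 0 0 -.7 0 20;0 0 0 0 -.3 0 20;0 0 0 0 -.2 0 20;0 0 0 0 -.1 0 20;0 0 0 0 0 0 20"

```text
t: 4.73
eef_pos: [0.6058, 0.0145, 0.0227]
eef_rot: [-180.0, -0.0, 2.0]
force: [-1.5, -2.5, 0.8]
gripper_width: 0.262
grip_force: 15.0
```

Emit:
apply_moves --deltas "0 0 0 0 -.1 0 20;0 0 0 0 -.1 0 20;0 0 0 0 -.1 0 20;0 0 0 0 0 0 20"

```text
t: 5.07
eef_pos: [0.6056, 0.017, 0.0227]
eef_rot: [180.0, -0.0, 2.0]
force: [0.7, -5.3, 1.6]
gripper_width: 0.256
grip_force: 15.0
```

Emit:
apply_moves --deltas "0 0 0 0 -.1 0 20;0 0 0 0 -.1 0 20;0 0 0 0 0 0 20;0 0 0 0 0 0 20"

```text
t: 5.4
eef_pos: [0.6057, 0.0179, 0.0227]
eef_rot: [179.9, -0.0, 2.0]
force: [1.4, -5.5, 2.1]
gripper_width: 0.254
grip_force: 15.0
```

Run:
```python
from h import *
s=sense();print(s['eef_pos'],s['force'],s['wrist_torque'])
p,d,m=cap('wrist')
save('w2',cv2.resize(p,(800,600),interpolation=cv2.INTER_CUBIC))
```

```text
[0.60565012 0.01791072 0.02273908] [ 1.3891033  -5.52402391  2.10985017] [-1.34241131 -0.01469829  0.0610085 ]
```

View pics/w2.png

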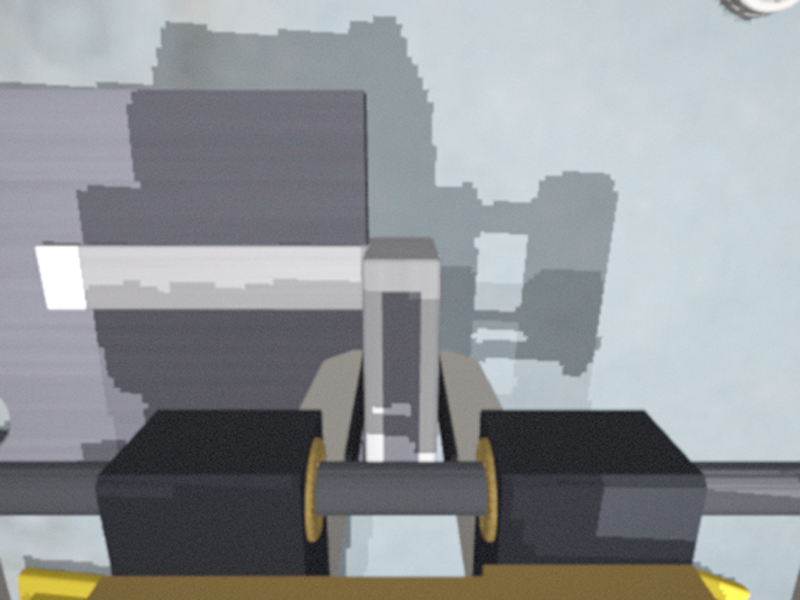

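The square is held in the gripper, with the blade at (200,278) over the plate. The stock's face at about (368,240) lines up with the plate edge (366,92)-(368,240). I'll press a little more to seat it.

Emit:
apply_moves --deltas "0 0 0 0 -.15 0 20;0 0 0 0 -.15 0 20;0 0 0 0 0 0 20;0 0 0 0 0 0 20"

```text
t: 5.78
eef_pos: [0.6057, 0.018, 0.0228]
eef_rot: [179.7, -0.0, 1.9]
force: [0.5, -9.4, 1.8]
gripper_width: 0.256
grip_force: 15.0
```

Emit:
apply_moves --deltas "0 0 0 0 .2 0 20;0 0 0 0 .2 0 40;0 0 0 0 0 0 40;0 0 0 0 0 0 40;0 0 0 0 0 0 40;0 0 0 0 0 -1.5 40;0 0 0 0 0 -2.5 40;0 0 0 0 2 0 0;0 0 0 0 2 0 0;0 0 0 0 2 0 0;0 0 0 0 0 2 0;0 0 0 0 0 2 0;0 0 0 0 0 1 0;0 0 0 0 0 .5 0;0 0 0 0 0 0 0;0 0 0 0 0 0 0"

```text
t: 7.12
eef_pos: [0.6081, -0.0409, 0.0079]
eef_rot: [-180.0, -0.0, 2.1]
force: [0.5, -0.1, -0.4]
gripper_width: 0.004
grip_force: 0.0
```

Run:
```python
from h import *
s=sense();print(s['eef_pos'],s['eef_rot'],s['force'],s['gripper_width'])
p,d,m=cap('wrist')
save('w3',cv2.resize(p,(800,600),interpolation=cv2.INTER_CUBIC))
```

```text
[ 0.60809424 -0.04091121  0.00794522] [-1.79966852e+02 -3.11067674e-02  2.06661247e+00] [ 0.47990214 -0.11481099 -0.36540992] 0.004077534407970714
```

View pics/w3.png

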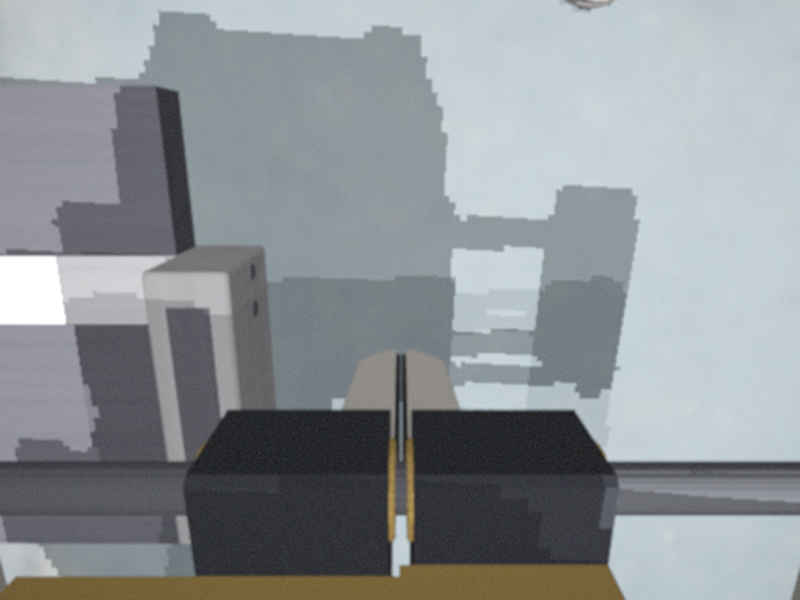

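The square is released, with the stock at (210,320) up against the plate edge at (185,170). The shut fingers are at (400,380), low on its -y side. Next I'll push the middle of the stock, low down.

Emit:
apply_moves --deltas "0 0 0 0 -1 0 0;0 0 0 0 -1 0 0;0 0 0 0 -.5 0 0;0 0 0 0 -.25 0 0;0 0 0 0 -.2 0 0;0 0 0 0 0 0 0"

```text
t: 7.67
eef_pos: [0.6067, -0.0114, 0.0078]
eef_rot: [-180.0, -0.0, 2.1]
force: [-0.1, -0.3, -0.9]
gripper_width: 0.005
grip_force: 0.0
```

Emit:
apply_moves --deltas "0 0 0 0 -.15 0 0;0 0 0 0 -.15 0 0;0 0 0 0 -.15 0 0;0 0 0 0 -.15 0 0;0 0 0 0 0 0 0"

```text
t: 8.08
eef_pos: [0.6065, -0.0098, 0.008]
eef_rot: [179.8, -0.0, 1.9]
force: [-0.4, -5.0, 2.1]
gripper_width: 0.006
grip_force: 2.6
```

Emit:
apply_moves --deltas "0 0 0 0 -.2 0 0;0 0 0 0 -.2 0 0;0 0 0 0 -.2 0 0;0 0 0 0 0 0 0;0 0 0 0 0 0 0"

```text
t: 8.5
eef_pos: [0.6065, -0.0099, 0.0081]
eef_rot: [179.4, -0.0, 1.7]
force: [0.1, -12.1, 2.4]
gripper_width: 0.002
grip_force: 6.2
```

Emit:
apply_moves --deltas "0 0 0 0 .5 0 0;0 0 0 0 1 0 0;0 0 0 0 2 0 0;0 0 0 0 0 -3 0;0 0 0 0 0 -4 40;0 0 0 0 0 -4 40;0 0 0 0 0 -4 40;0 0 0 0 -1 -4 40;0 0 0 0 -1 -4 40;0 0 0 0 -1 0 40;0 0 0 0 0 0 40"

```text
t: 9.42
eef_pos: [0.6078, -0.0011, 0.2406]
eef_rot: [-179.8, -0.4, 2.3]
force: [-0.1, -0.2, -0.6]
gripper_width: 0.393
grip_force: 0.0
```

Run:
```python
from h import *
s=sense();print(s['eef_pos'],s['eef_rot'],s['force'],s['gripper_width'])
p,d,m=cap('wrist')
x0,y0=100,60
save('w4',cv2.resize(p[60:210,100:300],(800,600),interpolation=cv2.INTER_CUBIC))
```

```text
[ 0.60783357 -0.00112428  0.24055159] [-179.784419     -0.36912632    2.3069177 ] [-0.06253996 -0.17875571 -0.59949637] 0.39308911174963207
```

View pics/w4.png

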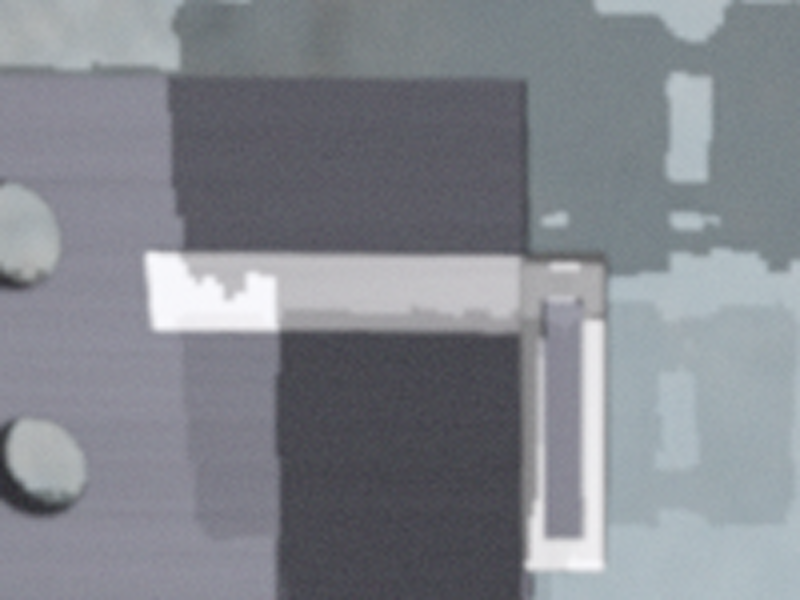

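The stock's face now lies flush along the plate edge, straight at x≈525 down the crop with no gap. The blade lies across the plate with its free end at (145,252)-(152,330). Next is the scriber.

Emit:
apply_moves --deltas "0 0 6.6 0 0 0 60;0 0 6.7 0 0 0 60;0 0 0 -1.54 2.99 .2 60;0 0 0 -1.54 2.99 .2 60;0 0 0 -1.54 2.99 .2 60;0 0 0 -1.54 2.99 .2 60;0 0 0 -1.54 2.99 .2 60;0 0 0 -1.54 2.99 .2 60;0 0 0 -1.54 2.99 .2 60;0 0 0 -1.54 2.99 .2 60;0 0 0 -1.54 2.99 .2 60;0 0 0 -1.54 2.99 .2 60;0 0 0 0 0 0 60"

```text
t: 10.55
eef_pos: [0.3894, -0.2744, 0.2154]
eef_rot: [179.8, 0.4, -12.1]
force: [-0.9, -0.5, 0.9]
gripper_width: 0.604
grip_force: 0.0
```

Run:
```python
from h import *
p,d,m=load('wrist')
for u,v in [(145,252),(152,330),(525,260),(527,570),(527,80)]: print(ray(m,u/4+100-.4,v/4+60-.4,.0205 if u<200 else (.016 if v==80 else .04)).round(4))
p,d,m=cap('wrist')
s=sense();print(s['eef_pos'],s['eef_rot'],s['gripper_width'])
save('w5',cv2.resize(p,(800,600),interpolation=cv2.INTER_CUBIC))
print('expected top px',pix(m,[.436,-.265,.145])*1.5625)
# depth-based: points above stand
h,w=d.shape; uu,vv=np.meshgrid(np.arange(w),np.arange(h))
C=np.linalg.inv(m['K'])@np.stack([uu.ravel(),vv.ravel(),np.ones(h*w)])*d.ravel()
X=(m['R'].T@(C-m['t'][:,None])).T
k=(abs(X[:,0]-.436)<.03)&(abs(X[:,1]+.265)<.03)&(d.ravel()>0)
for lo,hi in [(.141,.152),(.12,.14),(.08,.12)]:
    q=X[k&(X[:,2]>lo)&(X[:,2]<hi)]; print(lo,len(q),q.mean(0).round(4) if len(q) else '',np.ptp(q,axis=0).round(4) if len(q) else '')
```

```text
[0.6467 0.1413 0.0205]
[0.6241 0.1406 0.0205]
[0.6507 0.0294 0.04  ]
[0.5606 0.0271 0.04  ]
[0.6988 0.0316 0.016 ]
[ 0.39219917 -0.27141186  0.21559717] [179.9902716    0.34116909 -11.82167649] 0.6055005303603458
expected top px [358.49225848 218.631546  ]
0.141 179 [ 0.4366 -0.2643  0.1446] [0.0104 0.0105 0.0056]
0.12 55 [ 0.4392 -0.2668  0.1302] [0.0096 0.01   0.0199]
0.08 62 [ 0.4395 -0.2667  0.1018] [0.0076 0.0087 0.0388]
```

View pics/w5.png

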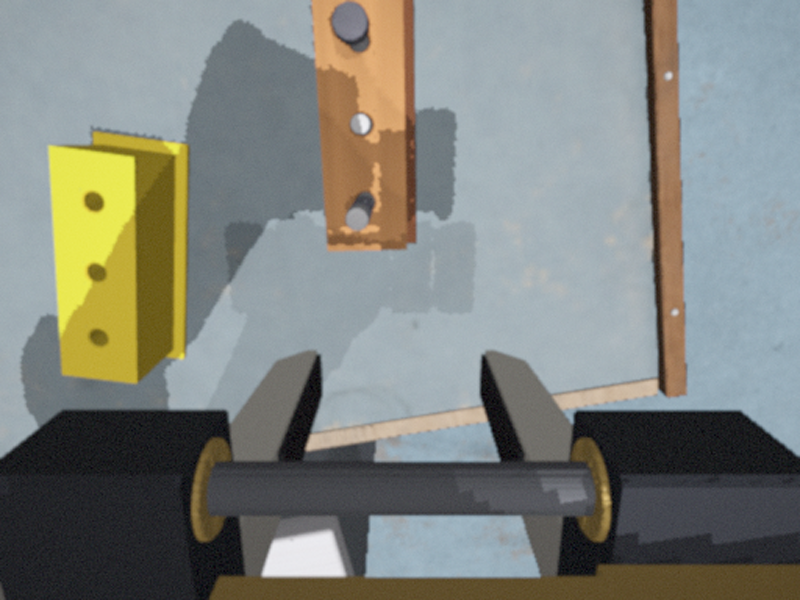

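The scriber's top is at (358,215), in the end hole nearest the robot. It measures (0.437,-0.264,0.145), which agrees with the other two views. The pin is at (361,124) and the punch at (350,22).

Emit:
apply_moves --deltas "0 0 0 2.1 -.8 0 60;0 0 0 2.1 -.8 0 60;0 0 0 0 0 0 60;0 0 0 0 0 0 60"

```text
t: 10.93
eef_pos: [0.4416, -0.2591, 0.2159]
eef_rot: [-179.9, 0.2, -11.1]
force: [-0.5, 0.1, -0.7]
gripper_width: 0.598
grip_force: 0.0
```

Run:
```python
from h import *
s=sense();print(s['eef_pos'],s['eef_rot'],tool([.437,-.2645,.086]))
```

```text
[ 0.44163882 -0.2590718   0.21589585] [-179.89855581    0.18897133  -11.08658944] [-0.31  0.64 12.99]
```

Emit:
apply_moves --deltas "0 0 0 -.3 .6 0 60;0 0 0 0 0 3 60;0 0 0 0 0 3 60;0 0 0 0 0 3 60;0 0 0 0 0 2 60;0 0 0 0 0 1.3 60;0 0 0 0 0 .6 60;0 0 0 0 0 0 60;0 0 0 0 0 0 60" --force 12

```text
t: 11.68
eef_pos: [0.4366, -0.2667, 0.089]
eef_rot: [180.0, 0.0, -11.3]
force: [-0.7, -0.3, -0.2]
gripper_width: 0.603
grip_force: 0.0
```

Emit:
apply_moves --deltas "0 0 0 0 -.2 .2 40;0 0 0 0 0 0 20;0 0 0 0 0 0 5;0 0 0 0 0 0 5;0 0 0 0 0 0 5;0 0 0 0 0 0 5;0 0 0 0 0 0 5;0 0 0 0 0 0 5;0 0 0 0 0 0 5;0 0 0 0 0 0 5;0 0 0 0 0 0 5;0 0 0 0 0 0 5"

```text
t: 12.68
eef_pos: [0.4374, -0.2637, 0.0866]
eef_rot: [-180.0, 0.0, -11.3]
force: [-0.7, 1.7, 1.8]
gripper_width: 0.117
grip_force: 12.0
```

Emit:
apply_moves --deltas "0 0 0 0 0 0 5;0 0 0 0 0 0 5;0 0 0 0 0 -.5 5;0 0 0 0 0 -1 5;0 0 0 0 0 -1.5 5;0 0 0 0 0 -1.5 5;0 0 0 0 0 -1.5 5;0 0 0 0 0 -1.5 5;0 0 0 0 0 -1.5 5;0 0 0 0 0 -1 5;0 0 0 0 0 0 5;0 0 0 0 0 0 5" --force 30

```text
t: 13.68
eef_pos: [0.4375, -0.2651, 0.1876]
eef_rot: [179.9, -0.1, -11.3]
force: [-0.1, -0.8, -0.9]
gripper_width: 0.114
grip_force: 30.0
```

Run:
```python
from h import *
p,d,m=cap('side'); s=sense();print(s['eef_pos'],s['joint_pos'].round(0),s['grip_force'],s['gripper_width'])
c=pix(m,[.4374,-.2637,.13]);u,v=c.astype(int);print(c)
save('s6',cv2.resize(p[v-90:v+60,u-60:u+140],(800,600),interpolation=cv2.INTER_CUBIC))
```

```text
[ 0.43706525 -0.26460098  0.18676443] [ 24.  25.   7. 107.  -4.  48. -69.] 29.997421503067017 0.11495078764260624
[195.53681368 223.61815214]
```

View pics/s6.png

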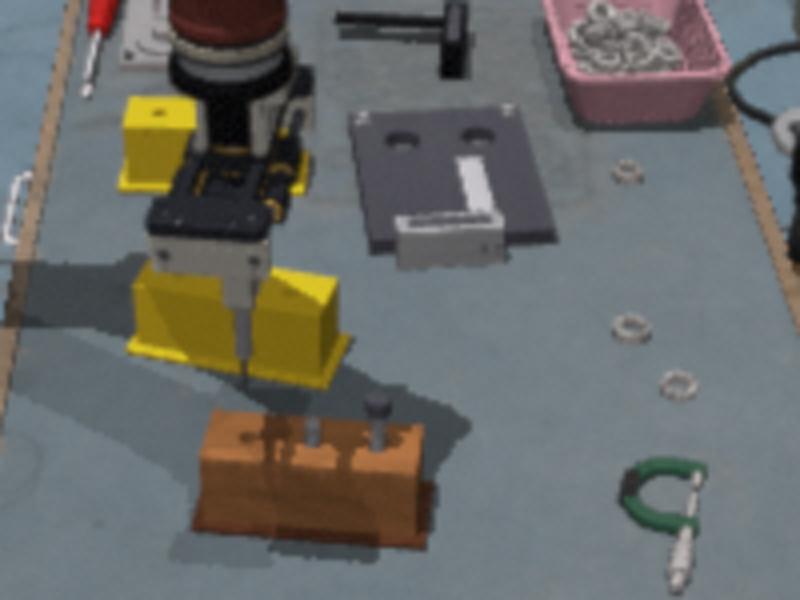

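The scriber is out of the stand, with its point at (243,385) above the now empty hole. The pin (313,432) and punch (378,405) are still in place, and the square (450,235) is against the plate. Now I'll carry the scriber over and lean it.

Emit:
apply_moves --deltas "0 0 0 0 0 -2 5;0 0 0 0 0 -2 5;0 0 0 .5 -1.5 -1 5;0 0 0 .9 -2.9 -.5 5;0 0 0 .9 -2.9 0 5;0 0 0 .9 -2.9 0 5;0 0 0 .9 -2.9 0 5;0 0 0 .9 -2.9 0 5;0 0 0 .9 -2.9 0 5;0 0 0 .9 -2.9 0 5;0 0 0 .9 -2.9 0 5;0 0 0 .9 -2.9 0 5;0 0 0 .9 -2.9 0 5;0 0 0 .9 -2.9 0 5;0 0 0 .9 -2.9 0 5;0 0 0 .9 -2.9 0 5;0 0 0 .5 -1.5 0 5;0 0 0 0 0 0 5"

```text
t: 15.23
eef_pos: [0.6418, 0.1159, 0.2394]
eef_rot: [-179.8, 0.2, -10.9]
force: [-0.4, 0.9, -1.2]
gripper_width: 0.113
grip_force: 30.0
```

Emit:
apply_moves --deltas "3 0 0 0 0 0 5;5 0 0 0 0 0 5;5 0 0 0 0 0 5;5 0 0 0 0 0 5;5 0 0 0 0 0 5;5 0 0 0 0 0 5;5 0 0 0 0 0 5;5 0 0 0 0 0 5;4 0 0 0 0 0 5;3 0 0 0 0 0 5;0 0 0 0 0 0 5;0 0 0 0 0 0 5"

```text
t: 16.23
eef_pos: [0.6411, 0.1074, 0.24]
eef_rot: [-135.2, 0.2, -11.5]
force: [0.0, 0.0, -0.4]
gripper_width: 0.115
grip_force: 30.0
```

```bash
cat > tip.py <<'E'
from h import *
s=sense();R=Ro.from_euler('xyz',s['eef_rot'],degrees=True)
z=R.apply([0,0,1]);tip=s['eef_pos']+.0816*z
print(s['t'],'z',z.round(3),'tip est',tip.round(4),'joints',s['joint_pos'].round(0),s['gripper_width'],'move',tool(dw=np.array([.6354,.141,.0705])-tip))
E
python3 tip.py
```

```text
16.2333 z [ 0.138  0.692 -0.709] tip est [0.6524 0.1639 0.1821] joints [ 22.  37. -21.  93. -41.  53. -71.] 0.11453272231707065 move [-1.18  9.7   6.1 ]
```

Emit:
apply_moves --deltas "0 0 0 -.15 1.2 .75 5;0 0 0 -.15 1.2 .75 5;0 0 0 -.15 1.2 .75 5;0 0 0 -.15 1.2 .75 5;0 0 0 -.15 1.2 .75 5;0 0 0 -.15 1.2 .75 5;0 0 0 -.15 1.2 .75 5;0 0 0 0 .6 .4 5;0 0 0 0 0 0 5;0 0 0 0 0 0 5;0 0 0 0 0 0 5"

```text
t: 17.15
eef_pos: [0.6274, 0.0898, 0.1394]
eef_rot: [-135.0, -0.1, -11.2]
force: [0.5, 0.2, -0.6]
gripper_width: 0.116
grip_force: 30.0
```

```bash
python3 tip.py
python3 - <<'E'
from h import *
ims=[]
for n in ['scene','side']:
    p,d,m=cap(n); u,v=pix(m,[.6354,.141,.07]).astype(int); print(n,u,v)
    ims.append(cv2.resize(p[v-50:v+50,u-33:u+33],(396,600),interpolation=cv2.INTER_CUBIC))
save('tip',np.hstack(ims))
E
```

```text
17.15 z [ 0.139  0.694 -0.707] tip est [0.6388 0.1464 0.0817] joints [ 25.  45. -24. 100. -43.  44. -60.] 0.1160343462922352 move [-0.23  1.21  0.37]
scene 244 161
side 251 159
```

View pics/tip.png

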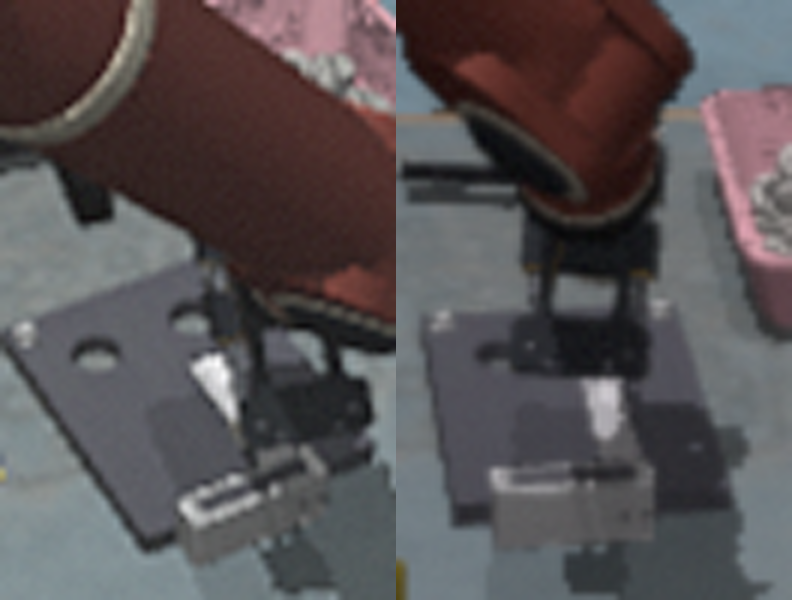

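In both outside views the hand hides the point. The square (250,490 and 575,500) is unmoved. I've used all my picture views, so I'll finish the approach and check the rod numerically with wrist-camera depth.

Emit:
apply_moves --deltas "0 0 0 -.2 .6 .2 5;0 0 0 0 .6 .2 5;0 0 0 0 0 0 5;0 0 0 0 0 0 5;0 0 0 0 0 0 5"

```text
t: 17.67
eef_pos: [0.6237, 0.0836, 0.1267]
eef_rot: [-135.0, 0.0, -11.3]
force: [-0.2, -0.4, -1.1]
gripper_width: 0.115
grip_force: 30.0
```

```bash
python3 tip.py
python3 - <<'E'
from h import *
p,d,m=cap('wrist');s=sense()
R=Ro.from_euler('xyz',s['eef_rot'],degrees=True)
h,w=d.shape; uu,vv=np.meshgrid(np.arange(w),np.arange(h))
C=np.linalg.inv(m['K'])@np.stack([uu.ravel(),vv.ravel(),np.ones(h*w)])*d.ravel()
X=(m['R'].T@(C-m['t'][:,None])).T; T=R.inv().apply(X-s['eef_pos'])
ok=(d.ravel()>0)
k=ok&(abs(T[:,0])<.02)&(abs(T[:,1])<.02)&(T[:,2]>.005)&(T[:,2]<.11)&(X[:,2]>.04)
t=T[k];print(len(t),t[:,2].max())
for a in np.arange(.005,.1,.01):
    q=t[(t[:,2]>=a)&(t[:,2]<a+.01)]
    if len(q): print(round(a,3),len(q),q.mean(0).round(4),np.ptp(q[:,1]).round(4))
# bright blade top
b=ok&(abs(X[:,2]-.0205)<.004)&(p.reshape(-1,3).min(1)>130)&(abs(X[:,0]-.635)<.03)&(X[:,1]>.04)&(X[:,1]<.17)
q=X[b];print('blade',len(q));
if len(q): e=q[q[:,1]>np.percentile(q[:,1],90)];print(q[:,1].max(),e.mean(0),e[:,0].min(),e[:,0].max())
E
```

```text
17.6667 z [ 0.138  0.694 -0.707] tip est [0.635  0.1402 0.069 ] joints [ 26.  46. -24. 100. -44.  43. -58.] 0.11453468037137024 move [ 0.03 -0.17 -0.05]
429 0.08107767804878173
0.005 122 [0.0022 0.0006 0.0101] 0.0106
0.015 97 [0.0021 0.0006 0.02  ] 0.0106
0.025 90 [0.0021 0.0007 0.0298] 0.0104
0.035 72 [0.002  0.0005 0.0397] 0.0102
0.045 12 [0.0017 0.0011 0.0457] 0.0096
0.055 17 [-0.0008  0.0008  0.0614] 0.0029
0.065 14 [-0.001   0.0008  0.0691] 0.003
0.075 5 [-0.0017  0.0007  0.0787] 0.0016
blade 3617
0.1688923808721051 [0.63594195 0.14402264 0.01853223] 0.6051759661884399 0.6647425029331792
```

Emit:
apply_moves --deltas "0 0 0 .15 -.15 -.05 5;0 0 0 0 0 0 5;0 0 0 0 0 0 5;0 0 0 0 0 0 5;0 0 0 0 0 0 5;0 0 0 0 0 0 5"

```text
t: 18.22
eef_pos: [0.6252, 0.0842, 0.1282]
eef_rot: [-135.0, 0.0, -11.3]
force: [-0.3, 0.3, -1.1]
gripper_width: 0.112
grip_force: 30.0
```

```bash
python3 tip.py; python3 -c "
from h import *
print(sense()['joint_velocities'].round(2)); print(sign_off())"
```

```text
18.2167 z [ 0.138  0.693 -0.707] tip est [0.6365 0.1407 0.0705] joints [ 25.  45. -24. 100. -44.  44. -59.] 0.11213058751715708 move [-0.12 -0.    0.  ]
[ 0.12 -0.06 -0.02  0.13  0.01 -0.02  0.1 ]
the job is handed in; nothing more can be done
None
```

I handed the job in at 18.2 s: the try square is released flush along the plate's edge with its blade across the plate, and the scriber is held still at 45°, its point an estimated 5 cm above the blade's free end (computed from the arm pose, with wrist depth agreeing to about 2 mm).

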